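# Fit the jig cover over its locating pin and hold it pressed

## Task

Lift the aluminium jig cover with the orange grip off the blue spacer in the parts tray and fit it, square with the jig, onto the jig on the bench: bring the brass pin into the groove in the cover's underside well to one side of the middle, then slide the cover along the groove until its hidden hole drops over the pin. Press the cover fully down against the sprung green platen and finish while still gripping it and keeping it pressed down; do not let go. Leave the spacer and the other things where they are.

Things in the scene. Friction and masses are not known exactly. Their poses are not given: they have to be found in the camera images.
- jig_cover: Aluminium plate 90 x 60 x 20 mm with an orange grip on top, the part to fit; about 0.24 kg, starts on the spacer in the tray. Origin: centre of its underside; x along the 90 mm, z up. Underside: an open groove 14 mm wide, 4 mm deep runs along x through both ends; at the middle it has a blind hole 14 x 14 mm, 16 mm deep from the underside. Same either way round.
- cover_grip (a point): Top centre of the cover's orange grip block, 44 mm above the cover's underside. The block is 44 mm long (cover x), 20 mm wide (cover y), 24 mm high, standing on the plate; grip it across its 20 mm. Axes as the cover's.
- spacer: Blue plate 100 x 70 x 12 mm, loose, about 0.4 kg, in the tray under the cover and parallel with it. Origin: centre of its underside; x along the 100 mm, z up. A key strip 80 x 10 x 3 mm on its top lies loosely in the cover's groove, so the cover lifts straight up.
- jig: Fixed jig on the bench: dark steel base 112 x 84 x 10 mm, origin at the centre of its underside, x along the 112 mm (the cover's 90 mm goes along it), z up. In the middle a brass pin through a sprung green platen 64 x 36 mm; platen top at z = 22 mm when free. A cover fully down rests on four steel posts, tops at z = 17 mm. Nothing on the jig keeps the cover from turning.
- pin_tip (a point): Centre of the top of the jig's upright brass pin, 32 mm above the jig's underside. The pin is 9 mm in diameter, tapering to 5 mm over the top 4 mm. A cover whose groove rides on the tip has its underside 4 mm below this point; dropped onto the free platen 10 mm below; fully pressed 15 mm below.
- platen (a joint): Travel of the sprung green platen of the jig, in m: 0 free (up), 0.005 fully pressed down. The spring takes 3.6 N to start moving and 9.6 N at the end, of which the cover's own weight gives about 2.4 N once it is let rest.
- parts_tray: White shallow tray 200 x 300 mm standing on the bench, floor 3 mm above the bench, rim 23 mm high; origin at the centre of its underside, y along the 300 mm. Fixed.
- cleaner_bottle: Small white bottle with a black cap, 35 mm wide, 68 mm high, on the bench beyond the tray, loose bystander; origin at the centre of its underside.
- bulb_box: Small blue and orange carton 36 x 36 x 50 mm on the bench beyond the jig, loose bystander; origin at the centre of its underside.
- petri_dish: Clear round covered dish 62 mm wide, 14 mm high, on the bench to the left of the jig, loose bystander; origin at the centre of its underside.

How it is judged (in metres and radians):
On the way, in this order (a step that is already met when the one before it is completed fails the run):
1. the cover is lifted clear of the spacer (z of jig_cover in the frame of spacer above 0.03 m), for 0.2 s.
2. the pin is in the cover's groove, at least 6 mm to one side of the hole ((x of pin_tip in the frame of jig_cover above 0.006 m or x of pin_tip in the frame of jig_cover below -0.006 m) and x of pin_tip in the frame of jig_cover between -0.047 and 0.047 m and y of pin_tip in the frame of jig_cover between -0.007 and 0.007 m and z of pin_tip in the frame of jig_cover between 0.001 and 0.0075 m), for 0.1 s.
3. the hole has dropped over the pin (x of pin_tip in the frame of jig_cover between -0.005 and 0.005 m and y of pin_tip in the frame of jig_cover between -0.005 and 0.005 m and z of pin_tip in the frame of jig_cover above 0.008 m), for 0.1 s.
At the end, for the whole second after the job is handed in: Pin within 5 mm of the hole's centre and 12.5 mm or more deep in the cover; cover square with the jig within 10 degrees, level within 4, still; platen pressed 3.5 mm or more; fingers still on the cover with over 2 N; spacer within 25 mm of its start (x of pin_tip in the frame of jig_cover between -0.005 and 0.005 m and y of pin_tip in the frame of jig_cover between -0.005 and 0.005 m and z of pin_tip in the frame of jig_cover above 0.0125 m and value of joint platen above 0.0035 m and angle between the x axis of jig_cover and the x axis of jig, either way round below 0.17 rad and angle between jig_cover's own z axis and vertical below 0.07 rad and contact force between the fingers and jig_cover above 2 N and linear speed of jig_cover below 0.02 m/s and distance of spacer from where it was at the start of the episode below 0.025 m); the arm keeps its last pose, push and grip.
It fails at once if a bystander (small bottle, carton or dish) is moved by more than 25 mm (distance of any of cleaner_bottle, bulb_box, petri_dish from where it was at the start of the episode above 0.025 m).
It fails at once if the spacer is carried or pushed away by more than 40 mm (distance of spacer from where it was at the start of the episode above 0.04 m).
It also fails if it takes over 40 s, if anything falls off the work surface, if the arm or the gripper's body presses on something with over 40 N, if the wrist force passes 120 N, or if a joint passes its speed limit or range.

## Robot

A 6-joint arm with a two-finger parallel gripper is mounted at the origin on the work surface; the furniture and walls round the work are solid. World frame = base frame: x ahead of the robot, y to its left, z up, the work surface at z = 0. Lengths are in mm, angles in degrees, forces in N, time in s.
With the tool pointing down it reaches from about 350 to 850 mm from the base axis. Payload 8.1 kg.
Tool frame: the origin (TCP) lies where the fingers leave the gripper's body, on its centre line; the fingertips stand 73 mm ahead of it and the grasp point (between the pads) lies 54 mm ahead of it; z points along the fingers, y is the line along which they close (so a half turn about z gives the same grasp; the last joint's range is limited). The gripper opens to 85 mm and grips with 20 to 120 N. Pads are 22 mm wide; open, the fingers measure 114 mm over their backs; the gripper's body (76 mm by 85 mm) begins 54 mm behind the grasp point. The pads swing forward as they close: fully open they stand 13 mm farther back than shut.
Start: joints at [-4.893, 7.471, 85.268, -0, 87.261, -4.893], TCP at [600.005, 0.022, 303.892] pointing down, gripper open.
Joint ranges: [-169.43, 169.43], [-51.17, 129.36], [1.28, 143.12], [-76.62, 256.62], [0, 156.53], [-152.29, 152.29]. Speed limits (degrees/s): [136.94, 136.94, 159.86, 180, 180, 180].

## Interface

Orientations are given as [roll, pitch, yaw] about the fixed x, y, z axes, in that order (R = Rz(yaw) Ry(pitch) Rx(roll)).
In Python, from bench import sense, optics, r gives the robot as it stands.
- The arm moves only by the tool servo_tool, never from a script. Its argument "plan" is a list that holds one entry, the list of rows, each a list of 5 numbers: the shift along the world's x, y, z in m, then the turn about the world's z in degrees, then the finger opening in m, from 0 to 0.0854. A call has 1 to 10 rows; each row shifts and turns the commanded pose from where the row before left it; what a row does not reach is not made up. A row lasts 1/10 s, in which the tool goes at most 50 mm and 8.59 degrees, less where a joint would pass 70% of its speed; a pose out of reach is approached as far as the arm can. A call is refused whole if a number of a shift passes 0.05 or a number of a turn 8.59, either way. A call with a gripper value outside its range is refused whole. The fingers move at their own pace and stop on an object; "force" is the grip in N (left out, the last holds). Time passes only in rows, so rows that do not move let the fingers close. It gives the time, the measured TCP pose, the force, the opening and the grip force at its end, in the units of the state.
- sense(): the state, without advancing time (a new reading comes with each control period).
- optics.snapshot(name): name is "scene" or "side" or "wrist"; returns a dict with "frame" (400x640x3 uint8, blue, green, red), "fx", "fy", "cx", "cy" (pixels), "cam_to_world" (4x4, takes a point from camera to world coordinates). Camera axes: x right, y down, z forward; pixel columns grow to the right and rows downward; lengths in mm; the calibration is good to about 2 mm. A picture is of the moment at which its call begins. There is no depth.
- r.hand_in(): hands the job in; it is judged then, once.
The state is a dict: "time": time; "joint_pos": joint angles; "qd": joint speeds; "joint_efforts": joint torques, N m; "tool_pos": TCP position; "tcp_rot": TCP orientation; "ft_force": force on the tool from outside, world axes, zero at the start; "wrist_torque": the same for the moment, N m; "finger_gap": finger opening in mm; "grip_force": force on a finger pad.
Only numpy, scipy, OpenCV 4.12 (cv2) and the standard library are available. Lean on these libraries where they do the work, as an engineer would, in place of code of your own. Each camera call takes 0.05 s, during which the arm holds its last target. There are 200 camera calls.

## Working session

There is one attempt and no reset: what is moved stays moved. The work goes in short steps, Python scripts to look and compute and a tool call to move; the robot and the scene stay as the last step left them, time stands still between calls to the robot, and variables do not carry over. Pictures are saved under pics/ and viewed, at most 10 in all, crops included, and the job is handed in when it is done.

Besides the shell and the picture viewer there is one more tool, called after ">>>" as name(argument=value, ...), one argument or row to a line, values as JSON. servo_tool: Moves the arm, as the interface text tells. Its arguments: {"type":"object","properties":{"plan":{"type":"array"},"force":{"type":"number"}},"required":["plan"]}

```bash
mkdir -p pics; ls; python3 - <<'E'
from bench import sense, optics, r
import cv2,json,pickle
s=sense();print(s)
d={}
for n in("scene","side","wrist"):
    p=optics.snapshot(n);d[n]=p;cv2.imwrite(f"pics/{n}0.png",p["frame"]);print(n,p["fx"],p["cx"],p["cy"],p["cam_to_world"])
pickle.dump(d,open("d0.pkl","wb"))
E
```

```text
pics
{'time': 0.0, 'joint_pos': array([-4.89183569e+00,  7.51550937e+00,  8.53306499e+01,  1.26240135e-03,
        8.72617404e+01, -4.89415805e+00]), 'qd': array([-0.06264451,  0.02811809, -0.12264357, -0.04308603,  0.02799288,
       -0.02891902]), 'joint_efforts': array([-1.90700346e-03, -5.69404185e+01, -5.00557995e+01, -2.19391650e-04,
        1.44415747e-02,  7.24149572e-05]), 'tool_pos': array([5.99575273e+02, 7.79638570e-02, 3.02826990e+02]), 'tcp_rot': array([-1.79892601e+02, -1.04617343e-02,  9.00022511e+01]), 'ft_force': array([ 0.80641734,  0.42962967, -0.07092096]), 'wrist_torque': array([-1.91742938e-02,  1.06727877e-02,  6.37995814e-05]), 'grip_force': 0.0, 'finger_gap': 85.34689195201479}
scene 499.9422506623987 324.8055327944411 197.13935365273443 [[ 7.90531582e-01 -3.15358381e-01  5.24984676e-01  6.10311720e+00]
 [-6.12347428e-01 -4.20336769e-01  6.69587655e-01 -7.48245415e+02]
 [ 9.51028391e-03 -8.50803204e-01 -5.25398385e-01  6.30171685e+02]
 [ 0.00000000e+00  0.00000000e+00  0.00000000e+00  1.00000000e+00]]
side 377.93451998324764 317.1902970526028 195.40608921230066 [[ 9.10125618e-01 -2.71456014e-01  3.13022351e-01  2.55620005e+02]
 [-4.14322092e-01 -5.90931346e-01  6.92197478e-01 -6.72777323e+02]
 [-2.92644913e-03 -7.59678733e-01 -6.50291980e-01  6.22304286e+02]
 [ 0.00000000e+00  0.00000000e+00  0.00000000e+00  1.00000000e+00]]
wrist 275.5973490507234 317.88388768906856 198.74624194027444 [[ 9.99996270e-01  1.11394708e-04 -2.72886121e-03  5.98645640e+02]
 [-7.06211960e-04 -9.54639878e-01 -2.97761994e-01  7.65890908e+01]
 [-2.63824885e-03  2.97762811e-01 -9.54636239e-01  3.72522581e+02]
 [ 0.00000000e+00  0.00000000e+00  0.00000000e+00  1.00000000e+00]]
```

View pics/scene0.png

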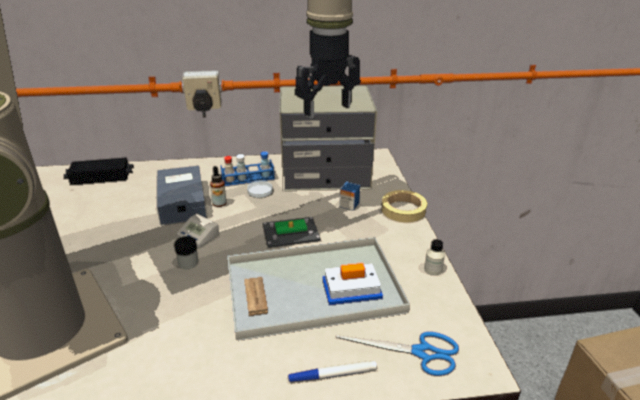

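View pics/side0.png

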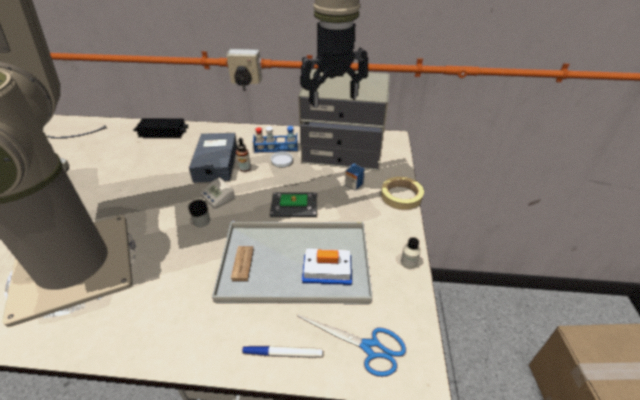

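View pics/wrist0.png

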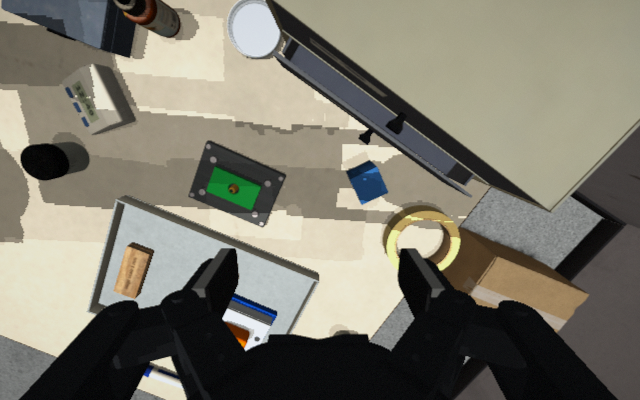

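The scene view shows the grip at about (352,270) and the jig at about (290,228). The side view has them at about (328,257) and (294,201). In the wrist view the pin is at (233,188) and the jig is turned by roughly -24°, with the cover partly hidden at the bottom (235,335).

```bash
cat > h.py <<'E'
import cv2, numpy as np
def toplane(p,uv,z):
    uv=np.atleast_2d(np.asarray(uv,float)); T=p["cam_to_world"]
    d=np.c_[(uv[:,0]-p["cx"])/p["fx"],(uv[:,1]-p["cy"])/p["fy"],np.ones(len(uv))]@T[:3,:3].T
    return (T[:3,3]+d*((z-T[2,3])/d[:,2])[:,None])[:,:2]
def blob(p,lo,hi,roi=None):
    m=cv2.inRange(cv2.cvtColor(p["frame"],cv2.COLOR_BGR2HSV),lo,hi)
    if roi: k=np.zeros_like(m);k[roi[1]:roi[3],roi[0]:roi[2]]=1;m=m*k
    cs,_=cv2.findContours(m,cv2.RETR_EXTERNAL,cv2.CHAIN_APPROX_NONE)
    return max(cs,key=cv2.contourArea)[:,0,:]
def rect(p,c,z):
    (x,y),(w,h),a=cv2.minAreaRect(toplane(p,c,z).astype(np.float32))
    if w<h:w,h,a=h,w,a+90
    return np.round([x,y,w,h,(a+90)%180-90],1)
GREEN=((45,120,50),(75,255,255)); ORANGE=((5,150,90),(20,255,255)); BLUE=((105,150,60),(125,255,255))
E
python3 - <<'E'
import pickle
from h import *
d=pickle.load(open("d0.pkl","rb"))
for n,g,o in(("scene",(260,205,325,245),(335,255,375,285)),("side",(270,185,320,215),(310,245,345,270)),("wrist",(190,140,290,230),None)):
    p=d[n];print(n,"green",rect(p,blob(p,*GREEN,g),22))
    if o:print("orange z59",rect(p,blob(p,*ORANGE,o),59),"blue z15",rect(p,blob(p,*BLUE,(o[0]-30,o[1]-10,o[2]+30,o[3]+35)),15))
print("pin wrist",toplane(d["wrist"],(233,188),32))
E
```

```text
scene green [484.2 -22.1  65.8  45.1 -25.1]
orange z59 [ 465.5 -243.4   43.5   37.   -28.3] blue z15 [ 448.5 -250.1  115.2   59.2  -60.2]
side green [485.5 -23.   63.3  40.3 -24.7]
orange z59 [ 470.  -245.    38.1   28.2  -29.6] blue z15 [ 458.1 -267.1   92.3    7.9  -27.6]
wrist green [486.  -18.5  65.1  37.5 -24.8]
pin wrist [[489.04607897 -15.22975957]]
```

>>> servo_tool(
  plan=[
    [[-0.0165,-0.03,-0.005,8,0.0854],[-0.0165,-0.03,-0.005,8,0.0854],[-0.0165,-0.03,-0.005,8,0.0854],[-0.0165,-0.03,-0.005,8,0.0854],[-0.0165,-0.03,-0.005,8,0.0854],[-0.0165,-0.03,-0.005,8,0.0854],[-0.0165,-0.03,-0.005,8,0.0854],[-0.0165,-0.03,-0.005,8,0.0854],[0,0,0,0,0.0854],[0,0,0,0,0.0854]],
  ],
)

```text
time: 1.15
tool_pos: [467.6, -240.3, 263.5]
tcp_rot: [180.0, -0.0, 153.8]
ft_force: [0.5, -0.2, -0.3]
finger_gap: 85.3
grip_force: 0.0
```

```bash
python3 - <<'E'
from bench import sense, optics
from h import *
import pickle
s=sense();print(s["time"],s["tool_pos"],s["tcp_rot"],s["joint_pos"])
p=optics.snapshot("wrist");pickle.dump(p,open("d1.pkl","wb"));cv2.imwrite("pics/w1.png",p["frame"])
print("orange",rect(p,blob(p,*ORANGE),59),blob(p,*ORANGE).mean(0),"blue15",rect(p,blob(p,*BLUE),15))
E
```

```text
1.15 [ 467.57406927 -240.32107306  263.54768007] [ 1.79974757e+02 -4.07528269e-02  1.53767407e+02] [-3.28023290e+01 -2.75677842e+00  1.00015169e+02  2.05776331e-02
  8.27849837e+01 -9.65723188e+01]
orange [ 470.7 -233.9   45.    18.5  -26.4] [324.37272727 190.67272727] blue15 [690.6  15.5  41.2  40.4  27.3]
```

View pics/w1.png

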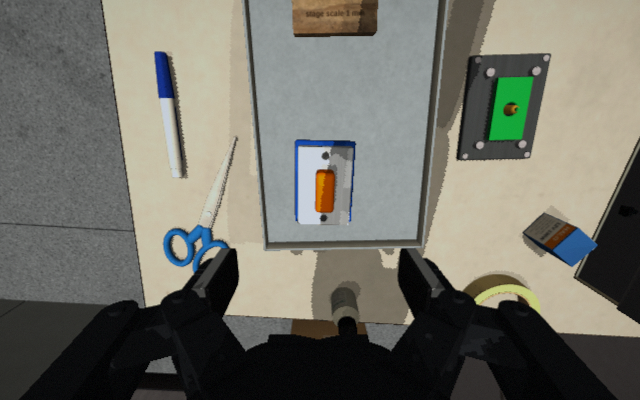

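The wrist view shows the grip block at (325,191), well lined up with the fingers, and the pin at (511,108). I'll go down and grip.

>>> servo_tool(
  plan=[
    [[0.003,0.006,-0.02,0,0.0854],[0,0,-0.03,0,0.07],[0,0,-0.03,0,0.06],[0,0,-0.03,0,0.06],[0,0,-0.025,0,0.06],[0,0,-0.01,0,0.06],[0,0,-0.005,0,0.06],[0,0,0,0,0.06]],
  ],
)

```text
time: 2.0
tool_pos: [471.5, -233.6, 114.3]
tcp_rot: [180.0, 0.0, 154.0]
ft_force: [-0.2, 0.7, -0.3]
finger_gap: 59.7
grip_force: 0.0
```

```bash
python3 - <<'E'
import pickle
from h import *
p=pickle.load(open("d1.pkl","rb"))
print("green",rect(p,blob(p,*GREEN),22),"pin",toplane(p,(511.5,108),31))
# dark base outline
m=cv2.inRange(cv2.cvtColor(p["frame"],cv2.COLOR_BGR2GRAY),25,95);k=np.zeros_like(m);k[45:168,450:556]=1
b=cv2.morphologyEx(m*k,cv2.MORPH_OPEN,np.ones((3,3)))
c=max(cv2.findContours(b,cv2.RETR_EXTERNAL,cv2.CHAIN_APPROX_NONE)[0],key=cv2.contourArea)[:,0]
print("base z10",rect(p,c,10))
E
```

```text
green [485.8 -19.5  65.   37.2 -25. ] pin [[482.91045133 -23.08615112]]
base z10 [485.3 -20.4 110.9  83.4 -25. ]
```

>>> servo_tool(
  plan=[
    [[0,0,-0.001,0,0.03],[0,0,0,0,0.01],[0,0,0,0,0.01],[0,0,0,0,0.01],[0,0,0,0,0.01],[0,0,0,0,0.01]],
  ],
  force=60,
)

```text
time: 2.6
tool_pos: [471.8, -234.6, 114.3]
tcp_rot: [-180.0, 0.1, 154.0]
ft_force: [-0.5, 0.3, 6.3]
finger_gap: 18.4
grip_force: 61.3
```

>>> servo_tool(
  plan=[
    [[0,0,0.01,0,0.01],[0,0,0.02,0,0.01],[0,0,0.03,0,0.01],[0,0,0.03,0,0.01],[0,0,0.03,0,0.01],[0,0,0,0,0.01],[0,0,0,0,0.01],[0,0,0,0,0.01]],
  ],
)

```text
time: 3.4
tool_pos: [470.1, -233.4, 231.1]
tcp_rot: [180.0, -0.2, 154.0]
ft_force: [-0.1, -0.4, -3.1]
finger_gap: 18.8
grip_force: 60.2
```

```bash
python3 - <<'E'
from bench import sense, optics
from h import *
import pickle
s=sense();print(s["time"],s["tool_pos"],s["tcp_rot"],s["ft_force"],s["wrist_torque"])
d={n:optics.snapshot(n) for n in("wrist","side","scene")};pickle.dump(d,open("d2.pkl","wb"))
p=d["wrist"]; cv2.imwrite("pics/w2.png",np.hstack([p["frame"][:,100:600],cv2.resize(d["side"]["frame"][120:320,220:420],(300,400))[:, :]]))
print("green",rect(p,blob(p,*GREEN),22))
E
```

```text
3.4 [ 470.11423623 -233.44395582  231.06162188] [ 1.79982347e+02 -1.68369100e-01  1.53996596e+02] [-0.11564122 -0.44873236 -3.07133444] [-0.01668806  0.04644493 -0.00792987]
green [485.9 -19.5  64.9  37.2 -24.9]
```

View pics/w2.png

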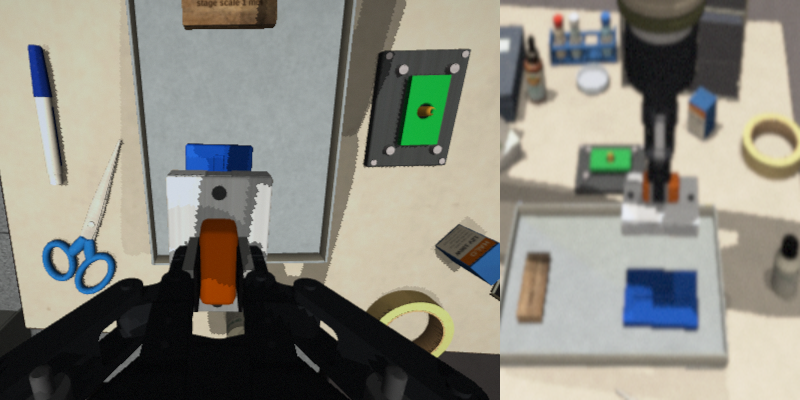

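```bash
python3 - <<'E'
import pickle
from h import *
d=pickle.load(open("d2.pkl","rb"));p=d["wrist"];f=p["frame"]
cv2.imwrite("pics/c2.png",cv2.resize(f[155:325,250:390],(560,680))[:600])
t=np.array([470.1,-233.4]);a=np.deg2rad(-26);X=np.array([np.cos(a),np.sin(a)]);Y=np.array([-X[1],X[0]])
def rel(uv,z):q=toplane(p,uv,z)-t;return np.round(np.c_[q@X,q@Y],1)
zt=152
print("end top L/R",rel([(267,178),(372,178)],zt).tolist(),"bot",rel([(267,171),(372,171)],zt-20).tolist())
print("screw",rel([(319,192)],zt).tolist(),"blk end",rel([(303,219),(338,219)],zt+24).tolist())
(x,y),wh,ang=cv2.minAreaRect(toplane(p,blob(p,*GREEN),22).astype(np.float32));print(x,y)
m=cv2.inRange(cv2.cvtColor(f,cv2.COLOR_BGR2HSV),(8,60,20),(35,255,255));k=np.zeros_like(m);k[95:130,510:545]=1
ys,xs=np.nonzero(m*k);print("pin px",xs.mean(),ys.mean(),len(xs),toplane(p,(xs.mean(),ys.mean()),28))
E
```

```text
end top L/R [[-43.3, -28.4], [-43.2, 29.6]] bot [[-43.2, -31.9], [-43.1, 33.4]]
screw [[-35.2, 0.4]] blk end [[-28.4, -7.5], [-28.4, 9.5]]
485.8702697753906 -19.473628997802734
pin px 524.5220588235294 110.70588235294117 136 [[483.7698531  -23.37927189]]
```

View pics/c2.png

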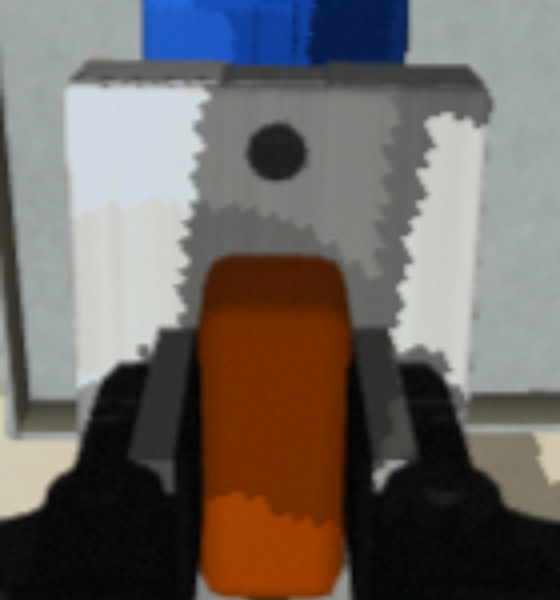

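```bash
python3 - <<'E'
import pickle
from h import *
d=pickle.load(open("d2.pkl","rb"));p=d["wrist"]
t=np.array([470.1,-233.4]);a=np.deg2rad(-26);X=np.array([np.cos(a),np.sin(a)]);Y=np.array([-X[1],X[0]])
def rel(uv,z):q=toplane(p,uv,z)-t;return np.round(np.c_[q@X,q@Y],1).tolist()
for zt in(150,152):print(rel([(266.7,175.5),(372,175.5)],zt),"screw",rel([(319,193)],zt),"blk",rel([(300,232),(337.5,232),(300,302),(337.5,302)],zt+24))
for n,g in(("scene",(260,205,325,245)),("side",(270,185,320,215))):
    print(n,rect(d[n],blob(d[n],*GREEN,g),22))
b=d["wrist"];m=cv2.inRange(cv2.cvtColor(b["frame"],cv2.COLOR_BGR2GRAY),25,95);k=np.zeros_like(m);k[45:170,462:574]=1
c=max(cv2.findContours(cv2.morphologyEx(m*k,cv2.MORPH_OPEN,np.ones((3,3))),cv2.RETR_EXTERNAL,cv2.CHAIN_APPROX_NONE)[0],key=cv2.contourArea)[:,0]
print("base",rect(b,c,10))
E
```

```text
[[-44.3, -28.8], [-44.2, 30.0]] screw [[-34.1, 0.4]] blk [[-20.6, -9.2], [-20.6, 9.5], [20.8, -10.0], [20.8, 10.4]]
[[-44.7, -28.4], [-44.6, 29.6]] screw [[-34.6, 0.4]] blk [[-21.5, -9.1], [-21.5, 9.4], [19.2, -9.9], [19.3, 10.2]]
scene [484.5 -21.9  65.3  45.1 -24.8]
side [486.4 -23.4  65.3  40.3 -24.7]
base [485.1 -20.4 111.2  83.4 -24.9]
```

>>> servo_tool(
  plan=[
    [[0.0,0.02,0,0,0.01],[0,0.03,0,0.5,0.01],[0.001,0.03,0,0.5,0.01],[0.001,0.03,0,0,0.01],[0,0.03,0,0,0.01],[0,0.03,-0.01,0,0.01],[0,0.03,-0.02,0,0.01],[0,0.02,-0.02,0,0.01],[0,0,-0.02,0,0.01],[0,0,-0.01,0,0.01]],
  ],
)

```text
time: 4.55
tool_pos: [471.4, -13.1, 150.1]
tcp_rot: [-179.9, -0.2, 155.1]
ft_force: [-0.3, 0.4, -3.7]
finger_gap: 18.6
grip_force: 60.1
```

>>> servo_tool(
  plan=[
    [[0,0,0,0,0.01],[0,0,0,0,0.01],[0,0,0,0,0.01]],
  ],
)

```text
time: 4.85
tool_pos: [473.8, -14.5, 154.0]
tcp_rot: [180.0, 0.1, 155.0]
ft_force: [-0.3, -0.2, -3.5]
finger_gap: 18.4
grip_force: 60.1
```

```bash
python3 - <<'E'
from bench import sense, optics
from h import *
import pickle
s=sense();print(s["time"],s["tool_pos"],s["tcp_rot"],s["ft_force"],s["wrist_torque"])
d={n:optics.snapshot(n) for n in("wrist","side","scene")};pickle.dump(d,open("d3.pkl","wb"))
a=cv2.resize(d["side"]["frame"][140:240,240:340],(400,400));b=cv2.resize(d["scene"]["frame"][160:260,240:340],(400,400))
cv2.imwrite("pics/m3.png",np.hstack([a,b]))
s=[sense()["tool_pos"] for _ in range(5)];print(np.round(s,1).tolist())
E
```

```text
4.85 [473.80456227 -14.5259108  154.04996821] [1.79971540e+02 1.00088057e-01 1.54954820e+02] [-0.3031569 -0.1990206 -3.4721451] [0.01209186 0.038029   0.03346076]
[[473.6, -14.4, 153.9], [473.6, -14.4, 153.9], [473.6, -14.4, 153.9], [473.6, -14.4, 153.9], [473.6, -14.4, 153.9]]
```

View pics/m3.png

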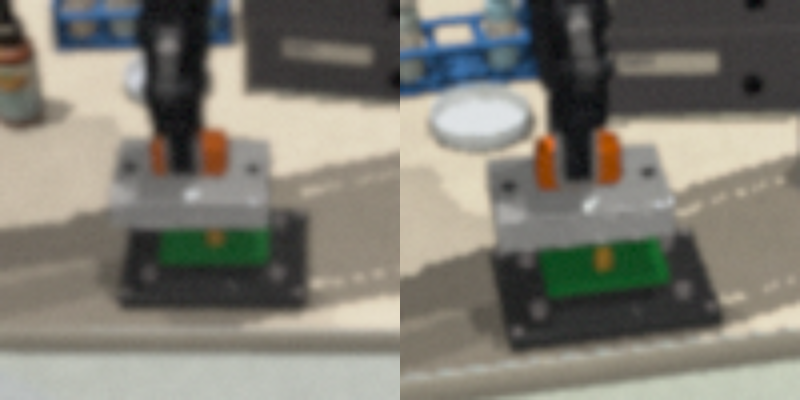

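>>> servo_tool(
  plan=[
    [[-0.0002,-0.0005,-0.01,0,0.01],[0,0,-0.008,0,0.01],[0,0,-0.004,0,0.01],[0,0,-0.002,0,0.01],[0,0,0,0,0.01],[0,0,0,0,0.01]],
  ],
)

```text
time: 5.6
tool_pos: [472.9, -14.5, 129.0]
tcp_rot: [180.0, 0.0, 155.0]
ft_force: [-0.1, -0.3, -2.4]
finger_gap: 18.3
grip_force: 60.2
```

>>> servo_tool(
  plan=[
    [[0,0,-0.001,0,0.01],[0,0,0,0,0.01]],
  ],
)

```text
time: 5.8
tool_pos: [472.9, -14.5, 128.0]
tcp_rot: [180.0, 0.0, 155.0]
ft_force: [-0.5, -1.3, -1.9]
finger_gap: 18.6
grip_force: 60.2
```

>>> servo_tool(
  plan=[
    [[0,0,-0.001,0,0.01],[0,0,0,0,0.01]],
  ],
)

```text
time: 6.0
tool_pos: [472.9, -14.5, 126.9]
tcp_rot: [180.0, 0.0, 155.0]
ft_force: [0.6, 1.0, -2.8]
finger_gap: 18.6
grip_force: 60.2
```

>>> servo_tool(
  plan=[
    [[0,0,-0.001,0,0.01],[0,0,0,0,0.01]],
  ],
)

```text
time: 6.2
tool_pos: [473.0, -14.5, 126.6]
tcp_rot: [180.0, 0.0, 155.0]
ft_force: [-2.5, 1.1, 5.2]
finger_gap: 18.3
grip_force: 61.3
```

>>> servo_tool(
  plan=[
    [[0,0,-0.0005,0,0.01],[0,0,0,0,0.01]],
  ],
)

```text
time: 6.4
tool_pos: [473.1, -14.5, 126.5]
tcp_rot: [180.0, 0.0, 155.0]
ft_force: [-6.1, 1.5, 8.3]
finger_gap: 18.7
grip_force: 61.8
```

>>> servo_tool(
  plan=[
    [[0,0,-0.0005,0,0.01],[0,0,0,0,0.01]],
  ],
)

```text
time: 6.6
tool_pos: [473.2, -14.5, 126.4]
tcp_rot: [180.0, 0.0, 155.0]
ft_force: [-7.5, 1.0, 13.0]
finger_gap: 18.7
grip_force: 62.3
```

>>> servo_tool(
  plan=[
    [[0,0,0.0008,0,0.01],[0.0018,-0.0008,0,0,0.01],[0.0018,-0.0008,0,0,0.01],[0.0018,-0.0008,0,0,0.01],[0.0018,-0.0009,0,0,0.01],[0,0,0,0,0.01]],
  ],
)

```text
time: 7.2
tool_pos: [480.3, -17.8, 125.8]
tcp_rot: [180.0, 0.0, 155.0]
ft_force: [0.3, 0.1, -3.1]
finger_gap: 18.4
grip_force: 60.2
```

>>> servo_tool(
  plan=[
    [[0.0018,-0.0008,0,0,0.01],[0,0,0,0,0.01]],
  ],
)

```text
time: 7.4
tool_pos: [481.9, -18.7, 125.5]
tcp_rot: [-180.0, -0.0, 155.0]
ft_force: [0.2, 0.6, -2.8]
finger_gap: 18.2
grip_force: 60.2
```

>>> servo_tool(
  plan=[
    [[0.0018,-0.0009,0,0,0.01],[0,0,0,0,0.01]],
  ],
)

```text
time: 7.6
tool_pos: [483.8, -19.6, 125.6]
tcp_rot: [-180.0, 0.0, 155.0]
ft_force: [-0.1, 0.1, -2.9]
finger_gap: 18.5
grip_force: 60.2
```

>>> servo_tool(
  plan=[
    [[0.0007,-0.0003,-0.001,0,0.01],[0,0,-0.001,0,0.01],[0,0,-0.001,0,0.01],[0,0,0,0,0.01]],
  ],
)

```text
time: 8.0
tool_pos: [484.1, -19.7, 122.4]
tcp_rot: [-180.0, -0.0, 155.0]
ft_force: [-0.2, -0.1, -2.2]
finger_gap: 18.3
grip_force: 60.2
```

>>> servo_tool(
  plan=[
    [[0,0,-0.001,0,0.01],[0,0,-0.001,0,0.01],[0,0,0,0,0.01]],
  ],
)

```text
time: 8.3
tool_pos: [484.4, -19.8, 120.8]
tcp_rot: [180.0, 0.0, 155.0]
ft_force: [-0.8, 0.3, 0.7]
finger_gap: 18.4
grip_force: 60.5
```

>>> servo_tool(
  plan=[
    [[0,0,-0.001,0,0.01],[0,0,-0.001,0,0.01],[0,0,-0.001,0,0.01],[0,0,0,0,0.01],[0,0,0,0,0.01]],
  ],
)

```text
time: 8.8
tool_pos: [484.4, -19.8, 117.9]
tcp_rot: [180.0, 0.0, 155.0]
ft_force: [-2.7, 0.6, 4.4]
finger_gap: 18.8
grip_force: 61.0
```

>>> servo_tool(
  plan=[
    [[0,0,-0.001,0,0.01],[0,0,-0.001,0,0.01],[0,0,0,0,0.01],[0,0,0,0,0.01]],
  ],
)

```text
time: 9.2
tool_pos: [484.4, -19.8, 116.0]
tcp_rot: [180.0, 0.0, 155.0]
ft_force: [-3.3, 1.4, 6.3]
finger_gap: 18.3
grip_force: 61.5
```

>>> servo_tool(
  plan=[
    [[0,0,-0.0007,0,0.01],[0,0,0,0,0.01],[0,0,0,0,0.01]],
  ],
)

```text
time: 9.5
tool_pos: [484.4, -19.7, 115.9]
tcp_rot: [-180.0, 0.0, 155.0]
ft_force: [-7.4, 0.7, 14.4]
finger_gap: 18.7
grip_force: 62.4
```

```bash
python3 - <<'E'
from bench import sense, optics
from h import *
d={n:optics.snapshot(n) for n in("side","scene")}
a=cv2.resize(d["side"]["frame"][140:240,240:340],(400,400));b=cv2.resize(d["scene"]["frame"][160:260,240:340],(400,400))
cv2.imwrite("pics/m4.png",np.hstack([a,b]))
s=sense();print(s["tool_pos"],s["tcp_rot"],s["ft_force"],s["wrist_torque"],s["grip_force"])
E
```

```text
[484.45535671 -19.75126293 115.88298226] [1.79999108e+02 4.79981080e-03 1.55005318e+02] [-8.17756823  1.65156376 12.5500141 ] [ 0.16352419  1.21693097 -0.0160665 ] 62.39059567451477
```

View pics/m4.png

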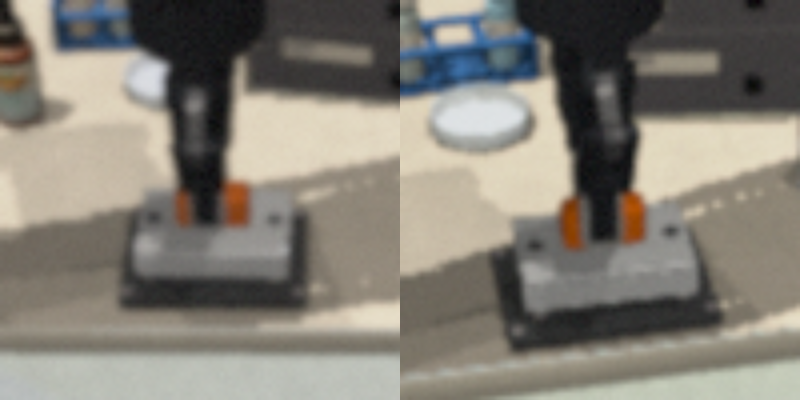

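Both views show the cover level, square and centred on the jig with the platen hidden under it. I'll hand it in now.

```bash
python3 -c "
from bench import r
print(r.hand_in())"
```

```text
the job is handed in; nothing more can be done
None
```

I handed the job in at about 9.6 s. The cover sits on the jig with the hole over the pin, pressed down until it stopped at the post height, and the gripper still holds it at about 62 N. The hand-in returned no verdict.

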